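# Put the pilot lamp away in the parts box

### The arm

A 7-joint arm with a two-finger parallel gripper is mounted at the origin on the work surface. World frame = base frame: x ahead of the robot, y to its left, z up, the work surface at z = 0. Lengths are in m, angles in rad, forces in N, time in s.
With the tool pointing down it reaches from about 0.425 to 0.925 m from the base axis. Payload 6.8 kg.
Tool frame: the origin (TCP) lies between the finger pads; the fingertips stand 22 mm ahead of it and the grasp point (between the pads) lies 3 mm ahead of it; z points along the fingers, y is the direction in which the jaws open and shut (so a half turn about z gives the same grasp; the last joint's range is limited). The gripper opens to 85 mm and grips with 20 to 120 N. Pads are 22 mm wide; open, the fingers measure 114 mm over their backs; the gripper's body (76 mm by 85 mm) begins 54 mm behind the grasp point. The pads swing forward as they close: fully open they stand 13 mm farther back than shut.
Start: joints at [1.054, 0.477, 0.022, 1.555, -0.011, 1.109, -0.083], TCP at [0.268, -0.619, 0.253] pointing down, gripper open.
Joint ranges: [-2.96, 2.96], [-0.34, 2.1], [-1.41, 1.46], [0.24, 2.44], [-1.37, 4.51], [0.17, 1.92], [-2.96, 2.96]. Speed limits (rad/s): [2.39, 2.39, 3.14, 3.14, 3.14, 3.14, 3.14].

### API

Orientations are given as a unit quaternion [w, x, y, z].
In Python, from station import bot gives the robot as it stands. The module is installed in compiled form; this text tells all that it offers.
- The arm moves only by the tool drive_tool, never from a script. Its argument "series" is one flat list of numbers, 7 for each row, row after row: the opening, from -1 (shut) to 1 (fully open), then the shift along the tool's x, y, z in mm, then the turn, a rotation vector about the tool's x, y, z in rad. In form: [jaw, x, y, z, wx, wy, wz, jaw, x, y, z, wx, wy, wz, ...]. A call has 1 to 12 rows; each row shifts and turns the commanded pose from where the row before left it, along the tool's axes as they then stand; what a row does not reach is not made up. A row lasts 1/8 s, in which the tool goes at most 62.5 mm and 10.7 degrees, less where a joint would pass 70% of its speed; a pose out of reach is approached as far as the arm can. A call with a gripper value outside its range is refused whole. The fingers move at their own pace and stop on an object; "force" is the grip in N (left out, the last holds). Time passes only in rows, so rows that do not move let the fingers close. It gives the time, the measured TCP pose, the force and the opening at its end, in the units of the state.
- bot.get_obs(): the state, without advancing time (a new reading comes with each control period).
- bot.read_camera(name): name is "scene" or "top" or "wrist"; returns a dict with "pixels" (480x640x3 uint8, blue, green, red), "camera_matrix" (3x3 intrinsics, pixels), "rvec" (rotation vector, rad) and "tvec" (3), from world to camera coordinates, as OpenCV has them. Camera axes: x right, y down, z forward; pixel columns grow to the right and rows downward; lengths in m; the calibration is good to about 2 mm. The wrist camera is an equidistant fisheye: a pixel r from the principal point sees the ray r / f radians off the axis. A picture is of the moment at which its call begins. There is no depth.
- bot.hand_in(): hands the job in, once; it reports no verdict.
The state is a dict: "t": time; "q": joint angles; "joint_vel": joint speeds; "joint_torque": joint torques, N m; "eef_pos": TCP position; "tool_rot": TCP orientation; "contact_force": force on the tool from outside, world axes, zero at the start; "torque": the same for the moment, N m; "gripper_width": opening from 0.0 (shut) to 1.0 (fully open).
Only numpy, scipy, OpenCV 4.12 (cv2) and the standard library are available. Lean on these libraries where they do the work, as an engineer would, in place of code of your own. Each camera call takes 0.05 s, during which the arm holds its last target. There are 200 camera calls.

### The job

Put the pilot lamp with the red glass lens away in the wooden parts box. Nobody knows how high the cork packing in it reaches, so lower the lamp upright into the box until you feel it touch the cork, without pressing hard, and only then let go, so that it stands upright in the box; do not drop it. Then close the brass lid fully and leave the other parts on the desk where they are.

Things in the scene. Friction and masses are not known exactly. Their poses are not given: they have to be found in the camera images.
- lamp_mid (a point): Centre (half-way up, on its axis) of the loose pilot lamp: a round part 52 mm tall that stands upright on its flat foot at the start. Black foot 26 mm across (lowest 6 mm), nickel barrel 28 mm across from 6 to 34 mm up, domed red glass lens 25 mm across from 34 to 52 mm up. 40 to 85 g. z points up along its axis; it can be gripped from any side.
- box: Open-topped old wooden box, fixed to the desk: 220 mm along its x, 152 mm along its y, 105 mm high, walls 9 mm thick (the opening is 202 x 134 mm). Origin at the centre of its underside, z up. Its lid is hinged along the top of the +y wall. Inside lies a flat, level stack of cork sheets over the whole floor, springy enough to give about 1 mm for every 4 N; its top is somewhere from 14 to 46 mm above the desk, different each time, so the lamp always stands below the rim.
- box_mouth (a point): Centre of the box's opening, level with the rim, 105 mm above the desk; axes as the box's.
- hinge_mid (a point): Middle of the hinge line: on the outer face of the box's +y wall, 105 mm above the desk. The hinge line runs along the box's x.
- lid (a joint): Angle of the brass lid in rad: 0 shut flat on the rim, about 1.6 to 1.8 when standing open as at the start (a little past upright, leaning away from the box), stop at 1.9. The lid is a flat brass plate 224 mm long, 155 mm from hinge to free edge, 3 mm thick, about 0.35 kg, on a stiff hinge: it stays at any angle and must be pushed all the way down (1 to 3 N at its free edge). When shut its upper face is 108 mm above the desk.
- lid_edge (a point): Middle of the lid's free edge, on its outer (upper when shut) face, 152 mm from the hinge line. Its z axis is the normal of that outer face: up when shut, away from the box (box +y) when the lid stands open.
- knob: Bystander: red bakelite knob, 42 mm across, 22 mm high. Origin at the centre of its underside.
- corner: Bystander: aluminium chassis corner, 50 x 50 x 40 mm, with a floor plate and two upright walls. Origin at the centre of its underside.
- standoff: Bystander: steel hexagon standoff lying down, 45 mm long along its x, 12 mm across flats. Origin at the centre of its underside.
- screwdriver: Bystander: screwdriver about 190 mm long lying along its x.
- reel: Bystander: solid grey metal reel, 56 mm across, 46 mm high, upright.
- capacitor: Bystander: dark blue capacitor can, 35 mm across, about 60 mm high, upright.

How it is judged:
By the outcome, as a careful person would: the job done as asked, in the order asked, and still so for the second after the job is handed in, with the robot touching nothing.
It also fails if it takes over 56 s, if anything falls off the work surface, if the arm or the gripper's body presses on something with over 40 N, if the wrist force passes 120 N, or if a joint passes its speed limit or range.

## Working session

There is one attempt and no reset: what is moved stays moved. The work goes in short steps, Python scripts to look and compute and a tool call to move; the robot and the scene stay as the last step left them, time stands still between calls to the robot, and variables do not carry over. Pictures are saved under pics/ and viewed, about 8 in all and at most 12, crops included, and the job is handed in when it is done.

Besides the shell and the picture viewer there is one more tool, called after "Request:" as name(argument=value, ...), one argument or row to a line, values as JSON. drive_tool: Moves the arm, as the interface text tells. Its arguments: {"type":"object","properties":{"series":{"type":"array"},"force":{"type":"number"}},"required":["series"]}

```bash
mkdir -p pics && python3 - <<'E'
from station import bot
import cv2,pickle,numpy as np
o=bot.get_obs();print(o)
ims={}
for n in("scene","top"):
    c=bot.read_camera(n);ims[n]=c;cv2.imwrite(f"pics/{n}0.png",c["pixels"])
    R=cv2.Rodrigues(np.array(c["rvec"]))[0];print(n,c["camera_matrix"],-R.T@np.ravel(c["tvec"]),R[2])
pickle.dump(ims,open("ims0.pkl","wb"))
E
```

```text
{'t': 0.0, 'q': array([ 1.05389582,  0.47781777,  0.0223553 ,  1.5564341 , -0.01149067,
        1.10928625, -0.08309078]), 'joint_vel': array([ 0.00045723,  0.00046109, -0.00054738, -0.0010219 ,  0.00083981,
       -0.00064416, -0.00038305]), 'joint_torque': array([ 3.36268258e-04, -5.96444178e+01,  1.60811026e+00, -2.81190813e+01,
        1.24497194e-02,  9.24247492e-03,  1.20208142e-05]), 'eef_pos': array([ 0.26808299, -0.61889279,  0.25232146]), 'tool_rot': array([-8.71216575e-04,  9.79180328e-01,  2.02990294e-01, -2.57653226e-04]), 'contact_force': array([0.34811055, 0.49912792, 0.07490007]), 'torque': array([ 0.03232261, -0.01752245,  0.00526811]), 'gripper_width': 0.9994153525055436}
scene [[521.54760287   0.         318.90422185]
 [  0.         521.54760287 236.02922814]
 [  0.           0.           1.        ]] [ 1.17081708 -0.50370193  0.7301273 ] [-0.58705764  0.47329291 -0.65677785]
top [[554.06076557   0.         323.41088396]
 [  0.         554.06076557 252.48312413]
 [  0.           0.           1.        ]] [ 0.47384091 -0.02792239  1.07376049] [ 0.13889438  0.0110453  -0.9902456 ]
```

View pics/scene0.png

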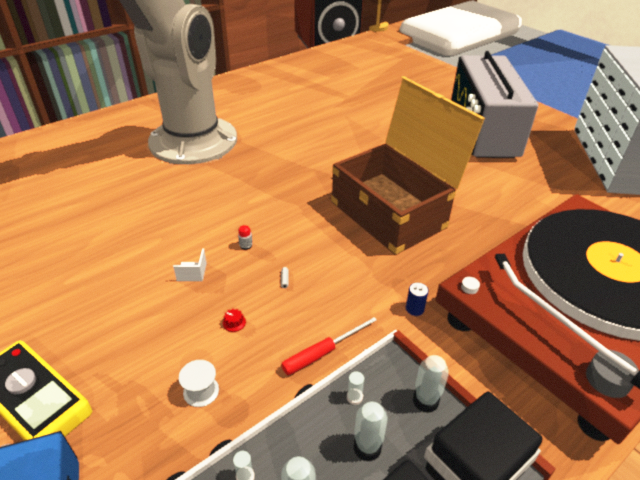

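View pics/top0.png

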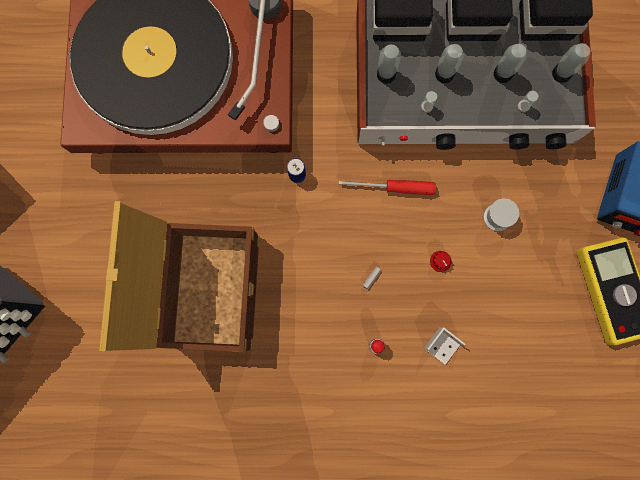

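The scene view shows the lamp at (245,237), the box around (395,195) with its lid open to the back right. In the top view the lamp is at (377,346), the rim runs about x 163–256, y 226–350, and the hinge is on the left (+y world). Next: refine the numbers and look at an enlarged crop of the box.

```bash
cat > h.py <<'E'
import numpy as np,cv2
def ray(c,uv):
    R=cv2.Rodrigues(np.array(c["rvec"]))[0];K=np.array(c["camera_matrix"])
    d=R.T@np.linalg.solve(K,[uv[0],uv[1],1.]);return -R.T@np.ravel(c["tvec"]),d/np.linalg.norm(d)
def onz(c,uv,z):
    o,d=ray(c,uv);return o+d*(z-o[2])/d[2]
def tri(c1,u1,c2,u2):
    o1,d1=ray(c1,u1);o2,d2=ray(c2,u2)
    s=np.linalg.lstsq(np.c_[d1,-d2],o2-o1,rcond=None)[0];a=o1+s[0]*d1;b=o2+s[1]*d2
    return (a+b)/2,np.linalg.norm(a-b)
def proj(c,P):
    return cv2.projectPoints(np.array(P,float).reshape(-1,3),np.array(c["rvec"]),np.array(c["tvec"]),np.array(c["camera_matrix"]),None)[0].reshape(-1,2)
def blobs(px,lo,hi,amin=15):
    m=cv2.inRange(cv2.cvtColor(px,cv2.COLOR_BGR2HSV),lo,hi)
    n,_,st,ce=cv2.connectedComponentsWithStats(m)
    return [(ce[i].round(1),st[i].tolist()) for i in range(1,n) if st[i,4]>=amin]
E
python3 - <<'E'
import pickle,cv2,numpy as np
from h import *
I=pickle.load(open("ims0.pkl","rb"));s,t=I["scene"],I["top"]
B={}
for n,c,(u,v) in(("scene",s,(245,232)),("top",t,(377,346))):
    b=[x for x in blobs(c["pixels"],(0,170,90),(6,255,255))+blobs(c["pixels"],(172,170,90),(180,255,255)) if abs(x[0][0]-u)<15 and abs(x[0][1]-v)<15];print(n,b)
    B[n]=max(b,key=lambda x:x[1][4])[0]
print(tri(s,B["scene"],t,B["top"]),onz(t,B["top"],.044),onz(s,B["scene"],.044))
a=cv2.resize(t["pixels"][195:365,95:270],None,fx=3.4,fy=3.4,interpolation=cv2.INTER_CUBIC)
cv2.imwrite("pics/boxtop.png",a)
a=cv2.resize(s["pixels"][70:260,320:490],None,fx=3.1,fy=3.1,interpolation=cv2.INTER_CUBIC)
cv2.imwrite("pics/boxsc.png",a)
for n,uv,z in(("knob",(441,261),.02),("corner",(445,346),.0),("stand",(372,278),.01)):print(n,onz(t,uv,z))
E
```

```text
scene [(array([244. , 230.6]), [239, 225, 12, 12, 107])]
top [(array([377.2, 345.9]), [372, 340, 12, 12, 91]), (array([380.6, 345.8]), [377, 342, 7, 9, 21])]
(array([ 0.44522564, -0.11538693,  0.03784651]), np.float64(0.0001947421761805559)) [ 0.44534383 -0.11494958  0.044     ] [ 0.45173531 -0.11876195  0.044     ]
knob [ 0.60483478 -0.24100312  0.02      ]
corner [ 0.44396979 -0.24784416  0.        ]
stand [ 0.57330611 -0.10957018  0.01      ]
```

View pics/boxtop.png

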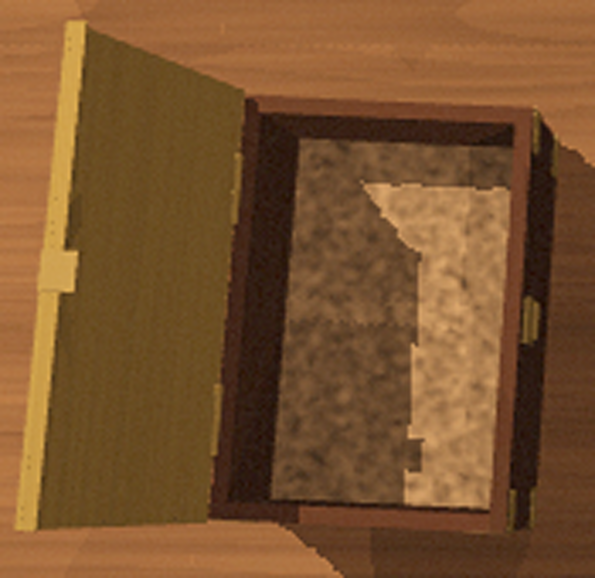

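View pics/boxsc.png

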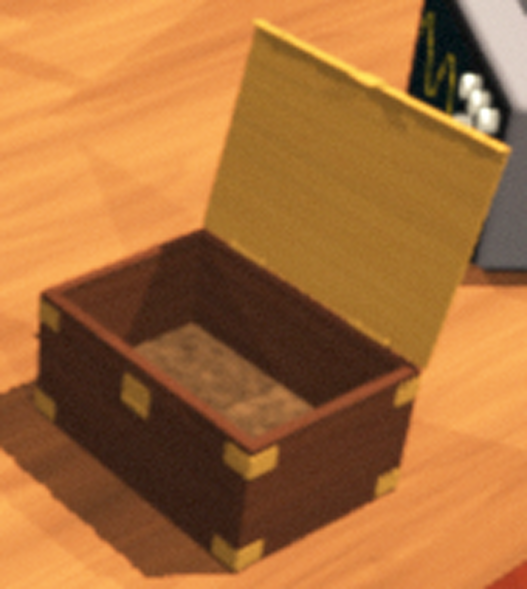

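Top crop: rim corners at about (245,98), (540,108), (505,530), (210,517); free lid edge from (75,20) to (28,530). Scene crop: rim corners at (42,292), (253,450), (418,368), (203,230); the cork is visible inside.

```bash
python3 - <<'E'
import pickle,cv2,numpy as np
from h import *
from station import bot
from scipy.spatial.transform import Rotation as Ro
from scipy.optimize import least_squares
I=pickle.load(open("ims0.pkl","rb"));s,t=I["scene"],I["top"]
f=lambda p,k,o:(np.array(p)+.5)/k-.5+np.array(o)
# order ++, +-, --, -+ (box x,y)
T=f([(245,98),(540,108),(505,530),(210,517)],3.4,(95,195))
S=f([(418,368),(253,450),(42,292),(203,230)],3.1,(320,70))
for a,b in zip(T,S): print(onz(t,a,.105).round(4),onz(s,b,.105).round(4),tri(t,a,s,b)[0].round(4))
L=np.array([(.11,.076),(.11,-.076),(-.11,-.076),(-.11,.076)])
P=lambda p:np.c_[L@np.array([[np.cos(p[2]),np.sin(p[2])],[-np.sin(p[2]),np.cos(p[2])]])+p[:2],np.full(4,.105)]
r=least_squares(lambda p:np.r_[(proj(t,P(p))-T).ravel(),(proj(s,P(p))-S).ravel()],[.56,.25,0])
print("box x,y,yaw",r.x,"res",r.fun.round(1))
c,sn=np.cos(r.x[2]),np.sin(r.x[2]);h=r.x[:2]+.076*np.array([-sn,c]);print("hinge",h)
E=[f((75,20),3.4,(95,195)),f((28,530),3.4,(95,195))];F=[f((508,150),3.1,(320,70)),f((258,22),3.1,(320,70))]
for a,b in zip(E,F): 
    p,g=tri(t,a,s,b);d=p[:2]-h;print("lid corner",p,g,"box xy",c*d[0]+sn*d[1],-sn*d[0]+c*d[1])
o=bot.get_obs();R=Ro.from_quat(o["tool_rot"],scalar_first=True);print(R.as_matrix().round(3))
for n,z in(("lamp",.15),):
    print(R.inv().apply(np.array([.446,-.116,z])-o["eef_pos"])*1000)
E
```

```text
[0.6625 0.2625 0.105 ] [0.6654 0.2588 0.105 ] [0.6628 0.2632 0.1017]
[0.6568 0.1074 0.105 ] [0.6602 0.1103 0.105 ] [0.6584 0.1092 0.104 ]
[0.4391 0.1214 0.105 ] [0.444  0.1194 0.105 ] [0.4394 0.1225 0.1013]
[0.4456 0.2719 0.105 ] [0.4525 0.267  0.105 ] [0.4456 0.274  0.0991]
box x,y,yaw [ 0.55204681  0.19087836 -0.04772845] res [ 0.6 -1.7 -1.3 -0.8  0.7  0.3 -0.1 -0.1  0.9 -0.5 -0.9 -0.4 -1.3 -1.2
 -0.5 -1.9]
hinge [0.5556728  0.26679182]
lid corner [0.66936179 0.29580989 0.25403492] 0.0007172554661625947 box xy 0.1121750579851673 0.034409169194827165
lid corner [0.44519997 0.30578134 0.252927  ] 0.0027900819563880332 box xy -0.11220722700154345 0.0336744323759034
[[ 0.918  0.398 -0.001]
 [ 0.398 -0.918  0.001]
 [-0.    -0.002 -1.   ]]
[ 363.18885822 -390.59093704  103.00333094]
```

Box centre is about (0.551, 0.191) with yaw −2.7°, the lid stands about 13° past upright, and the lamp is at (0.446, −0.116). I go above the lamp first, then turn so the jaws lie along the box's x.

Request:
drive_tool(
  series=[1,33,-35.5,4,0,0,0,1,33,-35.5,4,0,0,0,1,33,-35.5,4,0,0,0,1,33,-35.5,4,0,0,0,1,33,-35.5,4,0,0,0,1,33,-35.5,4,0,0,0,1,33,-35.5,4,0,0,0,1,33,-35.5,4,0,0,0,1,33,-35.5,4,0,0,0,1,33,-35.5,4,0,0,0,1,33,-35.5,4,0,0,0,1,0,0,0,0,0,0],
  force=30,
)

```text
t: 1.6
eef_pos: [0.447, -0.1129, 0.209]
tool_rot: [-0.001, 0.978, 0.206, 0.0]
contact_force: [0.8, -0.5, 0.6]
gripper_width: 0.993
```

Request:
drive_tool(
  series=[1,0,0,0,0,0,-0.16,1,0,0,0,0,0,-0.16,1,0,0,0,0,0,-0.16,1,0,0,0,0,0,-0.16,1,0,0,0,0,0,-0.16,1,0,0,0,0,0,-0.16,1,0,0,0,0,0,-0.155,1,0,0,0,0,0,0,1,0,0,0,0,0,0],
)

```text
t: 2.72
eef_pos: [0.4459, -0.1173, 0.2092]
tool_rot: [-0.0, 0.725, 0.689, -0.0]
contact_force: [0.1, -0.6, -0.1]
gripper_width: 1.0
```

```bash
cat > st.py <<'E'
from station import bot
from scipy.spatial.transform import Rotation as Ro
import numpy as np,sys
def delta(p,yaw_jaw=None):
    o=bot.get_obs();R=Ro.from_quat(o["tool_rot"],scalar_first=True);M=R.as_matrix()
    print("t",round(o["t"],2),"pos",o["eef_pos"].round(4),"x",M[:,0].round(3),"y",M[:,1].round(3),"z",M[:,2].round(4),"F",o["contact_force"].round(2),"w",round(o["gripper_width"],3),"q",o["q"].round(2))
    if p is not None: print("shift mm",(R.inv().apply(np.array(p)-o["eef_pos"])*1000).round(1))
E
python3 - <<'E'
from st import *
import cv2
delta([.446,-.116,.12])
c=bot.read_camera("wrist");cv2.imwrite("pics/wrist1.png",c["pixels"])
import pickle;pickle.dump(c,open("w1.pkl","wb"))
E
```

```text
t 2.73 pos [ 0.4459 -0.1173  0.2092] x [ 0.051  0.999 -0.   ] y [ 0.999 -0.051 -0.   ] z [-3.e-04 -1.e-04 -1.e+00] F [ 0.06 -0.63 -0.07] w 1.0 q [ 0.5   0.21 -0.42  2.07  0.11  0.88 -0.04]
shift mm [ 1.3  0.  89.2]
```

View pics/wrist1.png

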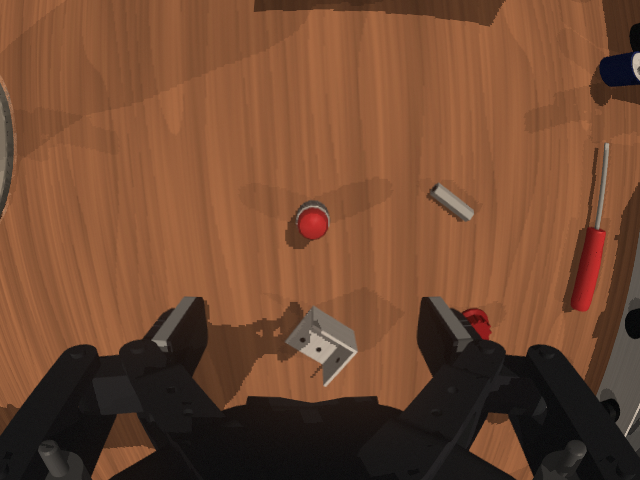

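The wrist view shows the lamp's red lens at (313,222), between the jaws and ahead of them in the picture. I check it with the fisheye model.

```bash
python3 - <<'E'
import pickle,numpy as np
from h import *
c=pickle.load(open("w1.pkl","rb"));t=pickle.load(open("ims0.pkl","rb"));s,t=t["scene"],t["top"]
def wray(c,uv):
    K=np.array(c["camera_matrix"]);R=cv2.Rodrigues(np.array(c["rvec"]))[0]
    x,y=(uv[0]-K[0,2])/K[0,0],(uv[1]-K[1,2])/K[1,1];r=np.hypot(x,y)
    d=np.array([np.sin(r)*x/r,np.sin(r)*y/r,np.cos(r)]);return -R.T@np.ravel(c["tvec"]),R.T@d
b=[x for x in blobs(c["pixels"],(0,150,80),(8,255,255),200)+blobs(c["pixels"],(172,150,80),(180,255,255),200)];
b=[x for x in b if abs(x[0][0]-313)<15 and abs(x[0][1]-222)<15];print(b)
o,d=wray(c,b[0][0]);print("cam",o,d)
for z in(.038,.044):print(o+d*(z-o[2])/d[2])
rs=[(o,d),ray(t,(377.2,345.9)),ray(s,(244,230.6))]
A=sum(np.eye(3)-np.outer(d,d) for o,d in rs);B=sum((np.eye(3)-np.outer(d,d))@o for o,d in rs);print(np.linalg.solve(A,B))
E
```

```text
[(array([312.5, 223.7]), [298, 208, 30, 32, 777])]
cam [ 0.44948812 -0.04866729  0.32884097] [-0.00917906 -0.22405095 -0.9745342 ]
[ 0.44674872 -0.11553328  0.038     ]
[ 0.44680523 -0.11415384  0.044     ]
[ 0.44593548 -0.11549621  0.03839419]
```

All three views agree on (0.446, −0.115). Descend 183 mm, shift 2 mm, then close gently.

Request:
drive_tool(
  series=[1,2,0,40,0,0,0,1,0,0,40,0,0,0,1,0,0,40,0,0,0,1,0,0,30,0,0,0,1,0,0,20,0,0,0,1,0,0,13,0,0,0,1,0,0,0,0,0,0,1,0,0,0,0,0,0],
)

```text
t: 3.78
eef_pos: [0.4469, -0.1149, 0.0269]
tool_rot: [0.001, 0.724, 0.69, 0.0]
contact_force: [0.1, 0.9, 0.7]
gripper_width: 1.0
```

Request:
drive_tool(
  series=[-1,0,0,0,0,0,0,-1,0,0,0,0,0,0,-1,0,0,0,0,0,0,-1,0,0,0,0,0,0,-1,0,0,0,0,0,0,-1,0,0,0,0,0,0,-1,0,0,0,0,0,0,-1,0,0,0,0,0,0],
  force=30,
)

```text
t: 4.78
eef_pos: [0.4465, -0.1149, 0.0266]
tool_rot: [0.0, 0.724, 0.69, 0.0]
contact_force: [-1.3, -0.5, 5.4]
gripper_width: 0.308
```

```bash
python3 - <<'E'
from st import *
import cv2
delta([.446,-.116,.24])
c=bot.read_camera("wrist");cv2.imwrite("pics/wrist2.png",c["pixels"][150:,100:540])
E
```

```text
t 4.78 pos [ 0.4465 -0.1149  0.0266] x [ 0.047  0.999 -0.   ] y [ 0.999 -0.047  0.   ] z [ 3.e-04 -3.e-04 -1.e+00] F [-1.3  -0.46  5.39] w 0.308 q [ 0.37  0.52 -0.31  2.19  0.34  0.47 -0.25]
shift mm [  -1.2   -0.3 -213.4]
```

View pics/wrist2.png

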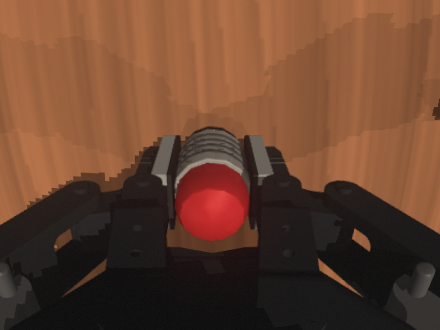

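The lamp is held squarely on its barrel (opening 0.31 ≈ 27 mm), upright. Lift it 190 mm.

Request:
drive_tool(
  series=[-1,0,0,-5,0,0,0,-1,0,0,-15,0,0,0,-1,0,0,-30,0,0,0,-1,0,0,-30,0,0,0,-1,0,0,-30,0,0,0,-1,0,0,-30,0,0,0,-1,0,0,-30,0,0,0,-1,0,0,-15,0,0,0,-1,0,0,-5,0,0,0,-1,0,0,0,0,0,0],
)

```text
t: 6.08
eef_pos: [0.4459, -0.1148, 0.2159]
tool_rot: [-0.0, 0.724, 0.69, -0.0]
contact_force: [-0.3, 0.6, -0.7]
gripper_width: 0.309
```

```bash
python3 - <<'E'
from st import *
delta([.551,.189,.216])
E
```

```text
t 6.08 pos [ 0.4459 -0.1148  0.2159] x [0.047 0.999 0.   ] y [ 0.999 -0.047 -0.001] z [-7.e-04  1.e-04 -1.e+00] F [-0.25  0.64 -0.74] w 0.309 q [ 0.51  0.2  -0.44  2.06  0.11  0.9  -0.04]
shift mm [ 3.084e+02  9.070e+01 -2.000e-01]
```

Request:
drive_tool(
  series=[-1,12,4,0,0,0,0,-1,28,8,0,0,0,0,-1,36,11,0,0,0,0,-1,36,11,0,0,0,0,-1,36,11,0,0,0,0,-1,36,11,0,0,0,0,-1,36,11,0,0,0,0,-1,36,11,0,0,0,0,-1,28,8,0,0,0,0,-1,16,4,0,0,0,0,-1,8,1,0,0,0,0,-1,0,0,0,0,0,0],
)

```text
t: 7.58
eef_pos: [0.5513, 0.1884, 0.2159]
tool_rot: [-0.0, 0.723, 0.69, -0.0]
contact_force: [0.3, -0.6, -0.1]
gripper_width: 0.308
```

Request:
drive_tool(
  series=[-1,0,0,15,0,0,0,-1,0,0,25,0,0,0,-1,0,0,25,0,0,0,-1,0,0,20,0,0,0,-1,0,0,15,0,0,0,-1,0,0,10,0,0,0,-1,0,0,0,0,0,0,-1,0,0,0,0,0,0],
)

```text
t: 8.57
eef_pos: [0.5521, 0.1889, 0.1069]
tool_rot: [0.0, 0.724, 0.69, 0.001]
contact_force: [0.1, -0.4, -0.6]
gripper_width: 0.304
```

```bash
python3 - <<'E'
from st import *
import cv2,numpy as np
delta([.551,.189,.08])
a=bot.read_camera("scene")["pixels"][40:280,300:520];b=bot.read_camera("top")["pixels"][170:390,90:310]
cv2.imwrite("pics/in.png",np.hstack([cv2.resize(a,(400,436)),cv2.resize(b,(400,436))]))
E
```

```text
t 8.57 pos [0.5521 0.1889 0.1069] x [0.047 0.999 0.   ] y [ 0.999 -0.047  0.001] z [ 1.1e-03  4.0e-04 -1.0e+00] F [ 0.13 -0.37 -0.61] w 0.304 q [-0.06  0.55 -0.49  1.87  0.35  0.8  -0.79]
shift mm [ 0.1 -1.2 26.9]
```

View pics/in.png

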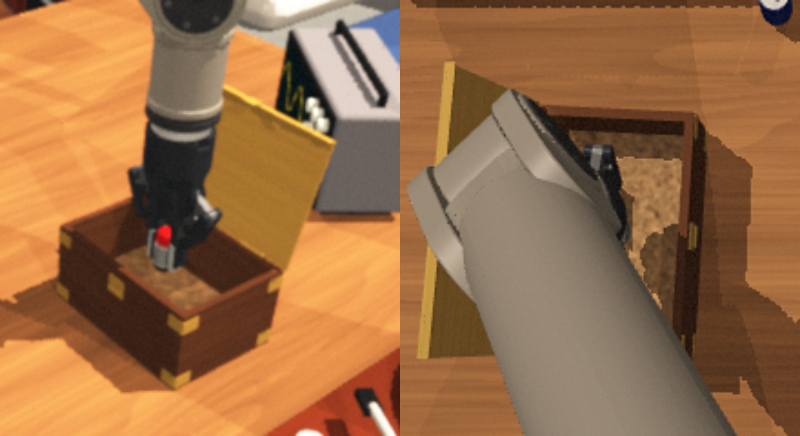

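The lamp hangs upright inside the box, clear of the walls. I estimate the cork height by vision from the cork edges in the first top picture (crop points (300,138) and (283,320) on the +y wall) to plan the feel-down.

```bash
python3 - <<'E'
import pickle
from h import *
I=pickle.load(open("ims0.pkl","rb"));t=I["top"];s=I["scene"]
f=lambda p,k,o:(np.array(p)+.5)/k-.5+np.array(o)
def loc(o,d):
    a=-.048;M=np.array([[np.cos(a),np.sin(a),0],[-np.sin(a),np.cos(a),0],[0,0,1]]);return M@(o-[.551,.191,0]),M@d
for p in((299,200),(285,320),(278,420)):
    o,d=loc(*ray(t,f(p,3.4,(95,195))));print("+y wall",o+d*(.067-o[1])/d[1])
for p in((310,140),(450,146)):
    o,d=loc(*ray(t,f(p,3.4,(95,195))));print("+x wall",o+d*(.101-o[0])/d[0])
for p in((195,323),(250,365),(300,400)):
    o,d=loc(*ray(s,f(p,3.1,(320,70))));print("scene +y wall",o+d*(.067-o[1])/d[1])
E
```

```text
+y wall [0.06589078 0.067      0.02097979]
+y wall [-0.00271763  0.067       0.02895132]
+y wall [-0.05800706  0.067       0.02610276]
+x wall [0.101      0.06443952 0.01790297]
+x wall [ 0.101      -0.01596503  0.01930868]
scene +y wall [-0.09551598  0.067       0.02753732]
scene +y wall [-0.03273316  0.067       0.02504439]
scene +y wall [0.02072236 0.067      0.02548239]
```

Request:
drive_tool(
  series=[-1,0,-1,10,0,0,0,-1,0,0,10,0,0,0,-1,0,0,6,0,0,0,-1,0,0,2,0,0,0,-1,0,0,0,0,0,0,-1,0,0,0,0,0,0],
)

```text
t: 9.43
eef_pos: [0.5509, 0.1888, 0.0786]
tool_rot: [0.0, 0.724, 0.69, 0.0]
contact_force: [0.2, -0.0, -0.6]
gripper_width: 0.307
```

The cork looks to be 18–29 mm high. The foot is at about 52 mm, so I take 8 slow rows of 2 mm, then feel with 1 mm steps.

Request:
drive_tool(
  series=[-1,0,0,2,0,0,0,-1,0,0,2,0,0,0,-1,0,0,2,0,0,0,-1,0,0,2,0,0,0,-1,0,0,2,0,0,0,-1,0,0,2,0,0,0,-1,0,0,2,0,0,0,-1,0,0,2,0,0,0,-1,0,0,0,0,0,0,-1,0,0,0,0,0,0],
)

```text
t: 10.68
eef_pos: [0.5507, 0.1887, 0.0623]
tool_rot: [0.0, 0.724, 0.69, 0.0]
contact_force: [0.5, 0.4, -0.5]
gripper_width: 0.309
```

Request:
drive_tool(
  series=[-1,0,0,1,0,0,0,-1,0,0,1,0,0,0,-1,0,0,1,0,0,0,-1,0,0,0,0,0,0,-1,0,0,0,0,0,0],
)

```text
t: 11.3
eef_pos: [0.5507, 0.1887, 0.0593]
tool_rot: [-0.0, 0.724, 0.69, 0.0]
contact_force: [0.1, 1.1, -0.3]
gripper_width: 0.306
```

Request:
drive_tool(
  series=[-1,0,0,1,0,0,0,-1,0,0,1,0,0,0,-1,0,0,0,0,0,0,-1,0,0,0,0,0,0],
)

```text
t: 11.8
eef_pos: [0.5507, 0.1887, 0.0573]
tool_rot: [0.0, 0.724, 0.69, 0.0]
contact_force: [0.1, 0.3, -0.8]
gripper_width: 0.306
```

Foot at about 30.7 mm. From here 1 mm per call.

Request:
drive_tool(
  series=[-1,0,0,1,0,0,0,-1,0,0,0,0,0,0,-1,0,0,0,0,0,0],
)

```text
t: 12.18
eef_pos: [0.5507, 0.1887, 0.0563]
tool_rot: [0.0, 0.724, 0.69, 0.0]
contact_force: [0.1, -0.1, -1.3]
gripper_width: 0.312
```

Request:
drive_tool(
  series=[-1,0,0,1,0,0,0,-1,0,0,0,0,0,0,-1,0,0,0,0,0,0],
)

```text
t: 12.55
eef_pos: [0.5506, 0.1887, 0.0553]
tool_rot: [0.0, 0.724, 0.69, -0.0]
contact_force: [0.1, 0.5, -0.5]
gripper_width: 0.308
```

Request:
drive_tool(
  series=[-1,0,0,1,0,0,0,-1,0,0,0,0,0,0,-1,0,0,0,0,0,0],
)

```text
t: 12.92
eef_pos: [0.5508, 0.1887, 0.0544]
tool_rot: [0.0, 0.724, 0.69, 0.0]
contact_force: [-0.8, -0.6, 0.3]
gripper_width: 0.311
```

Request:
drive_tool(
  series=[-1,0,0,1,0,0,0,-1,0,0,0,0,0,0,-1,0,0,0,0,0,0],
)

```text
t: 13.3
eef_pos: [0.5508, 0.1887, 0.0535]
tool_rot: [0.0, 0.724, 0.69, 0.0]
contact_force: [-2.2, -0.1, 4.2]
gripper_width: 0.31
```

Vertical force went from about −0.5 to +4.2 N. I confirm with one idle row before releasing.

Request:
drive_tool(
  series=[-1,0,0,0,0,0,0],
)

```text
t: 13.42
eef_pos: [0.5508, 0.1887, 0.0535]
tool_rot: [0.0, 0.724, 0.69, 0.0]
contact_force: [-1.0, -0.4, 5.0]
gripper_width: 0.311
```

```bash
python3 - <<'E'
from st import *
delta(None)
E
```

```text
t 13.43 pos [0.5508 0.1887 0.0535] x [0.047 0.999 0.   ] y [ 0.999 -0.047  0.   ] z [ 3.e-04  1.e-04 -1.e+00] F [-0.97 -0.35  5.03] w 0.311 q [-0.09  0.63 -0.45  1.9   0.41  0.71 -0.83]
```

Touch is confirmed at 5 N. Open gradually, wait, then rise straight up.

Request:
drive_tool(
  series=[-0.35,0,0,0,0,0,0,-0.3,0,0,0,0,0,0,-0.2,0,0,0,0,0,0,0,0,0,0,0,0,0,0.2,0,0,0,0,0,0,0.4,0,0,0,0,0,0,0.4,0,0,0,0,0,0,0.4,0,0,0,0,0,0],
)

```text
t: 14.42
eef_pos: [0.5507, 0.1886, 0.0533]
tool_rot: [0.0, 0.724, 0.69, 0.0]
contact_force: [-0.9, -0.5, 0.6]
gripper_width: 0.7
```

Request:
drive_tool(
  series=[0.4,0,0,-4,0,0,0,0.4,0,0,-10,0,0,0,0.4,0,0,-20,0,0,0,0.4,0,0,-30,0,0,0,0.4,0,0,-40,0,0,0,0.4,0,0,-40,0,0,0,0.4,0,0,-40,0,0,0,0.4,0,0,-30,0,0,0,0.4,0,0,-12,0,0,0,0.4,0,0,0,0,0,0],
)

```text
t: 15.68
eef_pos: [0.5508, 0.1887, 0.2801]
tool_rot: [0.0, 0.724, 0.69, 0.001]
contact_force: [1.0, 0.3, -1.3]
gripper_width: 0.702
```

```bash
python3 - <<'E'
from st import *
import cv2
delta([.556,.31,.30])
a=bot.read_camera("wrist")["pixels"];b=bot.read_camera("scene")["pixels"][70:310,300:520]
cv2.imwrite("pics/after.png",np.hstack([cv2.resize(a,(440,330)),cv2.resize(b,(302,330))]))
E
```

```text
t 15.68 pos [0.5508 0.1887 0.2801] x [0.047 0.999 0.   ] y [ 0.999 -0.047  0.002] z [ 1.5e-03  3.0e-04 -1.0e+00] F [ 0.98  0.28 -1.29] w 0.702 q [ 0.01  0.35 -0.57  1.72  0.21  1.12 -0.67]
shift mm [121.4  -0.4 -19.8]
```

View pics/after.png

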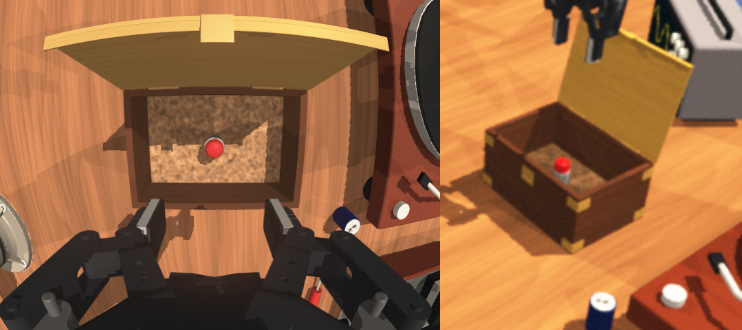

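The lamp stands upright on the cork (wrist view (214,148)), and the lid is still open. Now shut the jaws, go up, over behind the lid, and down beside its outer face.

Request:
drive_tool(
  series=[-1,0,0,-20,0,0,0,-1,0,0,-22,0,0,0,-1,16,2,0,0,0,0,-1,26,2,0,0,0,0,-1,30,0,0,0,0,0,-1,30,0,0,0,0,0,-1,30,0,0,0,0,0,-1,20,0,0,0,0,0,-1,8,0,0,0,0,0,-1,0,0,0,0,0,0],
)

```text
t: 17.02
eef_pos: [0.5621, 0.3483, 0.3207]
tool_rot: [-0.0, 0.723, 0.69, -0.0]
contact_force: [1.0, -0.5, -0.4]
gripper_width: -0.001
```

Request:
drive_tool(
  series=[-1,0,0,20,0,0,0,-1,0,0,25,0,0,0,-1,0,0,20,0,0,0,-1,0,0,8,0,0,0,-1,0,0,0,0,0,0],
)

```text
t: 17.65
eef_pos: [0.5621, 0.3479, 0.2478]
tool_rot: [-0.0, 0.724, 0.69, -0.0]
contact_force: [-0.4, -0.4, -0.0]
gripper_width: 0.001
```

```bash
python3 - <<'E'
from st import *
import cv2
delta([.5546+.003*.048,.2669-.008+.003*0+.022,.249])
a=bot.read_camera("scene")["pixels"][20:260,300:540];b=bot.read_camera("top")["pixels"][170:390,90:310]
cv2.imwrite("pics/behind.png",np.hstack([cv2.resize(a,(400,400)),cv2.resize(b,(400,400))]))
E
```

```text
t 17.65 pos [0.5621 0.3479 0.2478] x [ 0.047  0.999 -0.001] y [ 0.999 -0.047 -0.001] z [-7.e-04 -5.e-04 -1.e+00] F [-0.39 -0.36 -0.04] w 0.001 q [-0.25  0.52 -0.57  1.56  0.3   1.15 -0.93]
shift mm [-67.3  -4.2  -1.2]
```

View pics/behind.png

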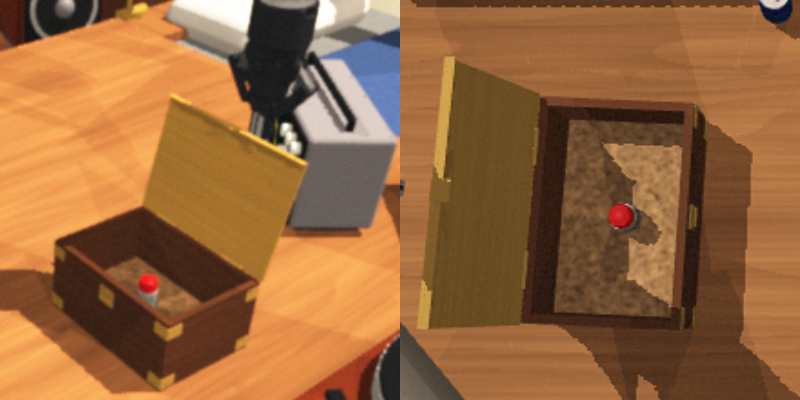

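The fingers hang behind the lid near its middle, clear of it; the lamp is still upright in the box. Push the lid to about upright.

Request:
drive_tool(
  series=[-1,-12,-1,0,0,0,0,-1,-12,-1,0,0,0,0,-1,-11,-1,0,0,0,0,-1,-11,-1,0,0,0,0,-1,-11,0,0,0,0,0,-1,-10,0,0,0,0,0,-1,0,0,0,0,0,0],
)

```text
t: 18.62
eef_pos: [0.555, 0.2798, 0.2479]
tool_rot: [0.0, 0.724, 0.69, -0.001]
contact_force: [0.3, -0.6, -0.5]
gripper_width: 0.001
```

Request:
drive_tool(
  series=[-1,-11,0,-1,0,0,0,-1,-11,0,0,0,0,0,-1,-10.5,0,2,0,0,0,-1,-10.5,0,3,0,0,0,-1,-10,0,4,0,0,0,-1,-10,0,5,0,0,0,-1,-9,0,5.5,0,0,0,-1,-9,0,6.5,0,0,0,-1,0,0,0,0,0,0],
)

```text
t: 19.75
eef_pos: [0.5514, 0.1989, 0.2225]
tool_rot: [0.0, 0.724, 0.69, -0.001]
contact_force: [0.2, -0.1, -0.4]
gripper_width: 0.002
```

```bash
python3 - <<'E'
from st import *
import cv2
delta(None)
a=bot.read_camera("scene")["pixels"][20:260,300:540]
cv2.imwrite("pics/mid.png",cv2.resize(a,(400,400)))
E
```

```text
t 19.75 pos [0.5514 0.1989 0.2225] x [ 0.049  0.999 -0.002] y [ 0.999 -0.049 -0.001] z [-7.0e-04 -1.6e-03 -1.0e+00] F [ 0.18 -0.07 -0.39] w 0.002 q [-0.01  0.42 -0.57  1.77  0.26  1.02 -0.73]
```

View pics/mid.png

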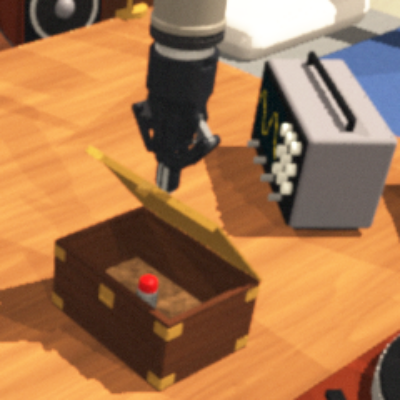

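The lid is at about 45–50° with the fingertips on its outer face; the lamp has not moved. Continue the arc.

Request:
drive_tool(
  series=[-1,-8,0,7,0,0,0,-1,-8,0,8,0,0,0,-1,-7,0,8.5,0,0,0,-1,-6,0,9,0,0,0,-1,-5,0,9.5,0,0,0,-1,-4.5,0,10,0,0,0,-1,-3.5,0,10,0,0,0,-1,-2.5,0,11,0,0,0,-1,0,0,0,0,0,0],
)

```text
t: 20.92
eef_pos: [0.5483, 0.1555, 0.149]
tool_rot: [-0.001, 0.724, 0.69, -0.001]
contact_force: [-1.0, 0.2, 0.7]
gripper_width: -0.001
```

Request:
drive_tool(
  series=[-1,-1,0,5,0,0,0,-1,-1,0,5,0,0,0,-1,0,0,4,0,0,0,-1,0,0,0,0,0,0],
)

```text
t: 21.42
eef_pos: [0.5489, 0.154, 0.136]
tool_rot: [-0.0, 0.724, 0.69, -0.0]
contact_force: [-0.2, 0.0, 1.1]
gripper_width: -0.003
```

Request:
drive_tool(
  series=[-1,0,0,2,0,0,0,-1,0,0,2,0,0,0,-1,0,0,1,0,0,0,-1,0,0,0,0,0,0],
)

```text
t: 21.92
eef_pos: [0.549, 0.1542, 0.1312]
tool_rot: [-0.0, 0.724, 0.69, -0.0]
contact_force: [0.2, -0.2, -0.1]
gripper_width: -0.0
```

Request:
drive_tool(
  series=[-1,0,0,1,0,0,0,-1,0,0,0,0,0,0,-1,0,0,0,0,0,0],
)

```text
t: 22.3
eef_pos: [0.5491, 0.1543, 0.1306]
tool_rot: [0.0, 0.723, 0.69, 0.0]
contact_force: [-1.4, -0.6, 5.0]
gripper_width: -0.003
```

Contact rises to 5 N at the expected height. One more millimetre to seat it firmly.

Request:
drive_tool(
  series=[-1,0,0,1,0,0,0,-1,0,0,0,0,0,0,-1,0,0,0,0,0,0],
)

```text
t: 22.68
eef_pos: [0.5491, 0.1543, 0.1305]
tool_rot: [0.0, 0.724, 0.69, 0.0]
contact_force: [-5.5, -1.0, 13.2]
gripper_width: -0.003
```

The lid sits firmly on the rim: 13 N with only 0.1 mm of travel. Retreat upward and check.

Request:
drive_tool(
  series=[-1,0,0,-3,0,0,0,-1,0,0,-10,0,0,0,-1,0,0,-30,0,0,0,-1,0,0,-40,0,0,0,-1,0,0,-40,0,0,0,-1,0,0,-40,0,0,0,-1,0,0,-20,0,0,0,-1,0,0,0,0,0,0],
)

```text
t: 23.68
eef_pos: [0.5498, 0.1547, 0.3141]
tool_rot: [0.001, 0.724, 0.69, 0.002]
contact_force: [-0.2, 0.9, -1.5]
gripper_width: -0.001
```

```bash
python3 - <<'E'
from st import *
import cv2,pickle
from h import *
delta(None)
I=pickle.load(open("ims0.pkl","rb"))
c=bot.read_camera("scene");a=c["pixels"]
a2=a[100:400,160:480].copy();cv2.imwrite("pics/end.png",cv2.resize(a2,None,fx=2,fy=2,interpolation=cv2.INTER_CUBIC))
for n,(x,y,w,h) in dict(corner=(170,245,40,40),knob=(218,305,32,30),stand=(276,262,16,30),driver=(275,312,105,66),reel=(175,355,45,55),cap=(402,280,28,38)).items():
    print(n,"mean diff",cv2.absdiff(a,I["scene"]["pixels"])[y:y+h,x:x+w].mean().round(2))
E
```

```text
t 23.68 pos [0.5498 0.1547 0.3141] x [0.047 0.999 0.001] y [ 0.999 -0.047  0.003] z [ 0.0035  0.001  -1.    ] F [-0.2   0.93 -1.5 ] w -0.001 q [ 0.09  0.31 -0.59  1.71  0.18  1.18 -0.59]
corner mean diff 4.49
knob mean diff 4.1
stand mean diff 4.46
driver mean diff 4.15
reel mean diff 4.01
cap mean diff 5.62
```

View pics/end.png

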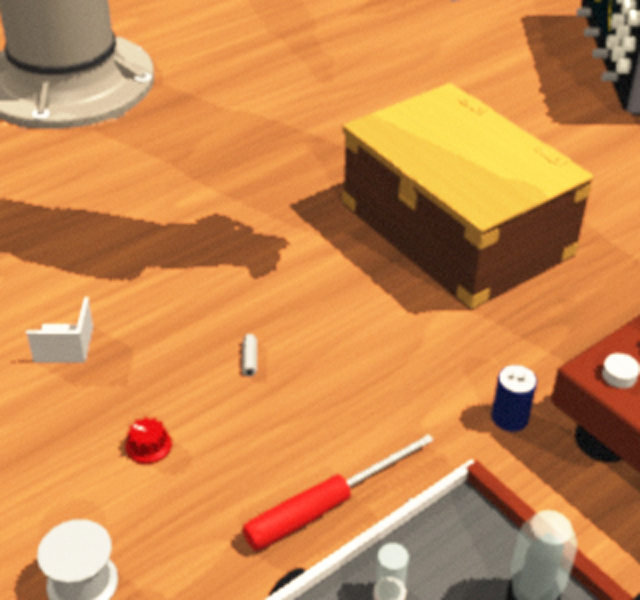

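The lid lies flat on the rim with no gap, and the other parts stand where they were. The robot is clear of everything, so I hand in.

```bash
python3 -c "
from station import bot
print(bot.hand_in())"
```

```text
the job is handed in; nothing more can be done
None
```

The pilot lamp is in the wooden parts box, the brass lid is shut, and the job was handed in at about 24 s of the 56 s allowed.

- **Lamp:** I gripped it on its barrel and lowered it upright in 1 mm steps until the vertical force went from about −0.5 N to +5 N. That was at a cork height of about 27 mm; camera estimates had ranged from 18 to 29 mm. Then I opened the jaws gradually. Pictures taken after release, and again with the lid half shut, showed it standing upright. It can't be seen under the shut lid, so that was the last look.
- **Lid:** I pushed it down along its arc. It seated on the rim at the expected height, reading 13 N with only 0.1 mm of further travel. The last picture shows it lying flat with no visible gap.
- **Other parts:** the knob, corner, standoff, screwdriver, reel and capacitor look unmoved in the last scene picture. Comparing it with the first picture gave only small differences around each of them (4 to 5.6 grey levels).
- **Final state:** the gripper was about 18 cm above the lid and touching nothing. No check failed.

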